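Close the sprung tailstock of a hub stand on a track hub

ROBOT

A 6-joint arm with a two-finger parallel gripper is mounted at the origin on the work surface. World frame = base frame: x ahead of the robot, y to its left, z up, the work surface at z = 0. Lengths are in m, angles in rad, forces in N, time in s.
With the tool pointing down it reaches from about 0.375 to 0.975 m from the base axis. Payload 3.8 kg.
Tool frame: the origin (TCP) lies midway between the tips of the shut fingers; the grasp point (between the pads) lies 19 mm behind it; z points along the fingers, y is the line along which they close (so a half turn about z gives the same grasp; the last joint's range is limited). The gripper opens to 85 mm and grips with 20 to 120 N. Pads are 22 mm wide; open, the fingers measure 114 mm over their backs; the gripper's body (76 mm by 85 mm) begins 54 mm behind the grasp point. The pads swing forward as they close: fully open they stand 13 mm farther back than shut.
Start: joints at [1.14, 0.264, 1.604, -0, 1.274, -0.037], TCP at [0.259, 0.623, 0.231] pointing down, gripper open.
Joint ranges: [-2.63, 2.63], [-0.94, 2.18], [0.31, 2.57], [-1.31, 4.45], [0, 2.66], [-2.55, 2.55]. Speed limits (rad/s): [2.57, 2.57, 3.14, 3.14, 3.14, 3.14].

INTERFACE

Orientations are given as a rotation vector (axis times angle).
In Python, from workcell import read_state, vision, ticket gives the robot as it stands. The module is installed in compiled form; this text tells all that it offers.
- The arm moves only by the tool jog_arm, never from a script. Its arguments are lists of equal length, an entry for each row: "turn": the turn, a rotation vector about the tool's x, y, z in rad, a list of three; "delta_pos": the shift along the tool's x, y, z in m, a list of three; "gripper": the finger opening in m, from 0 to 0.0854. In form: {"turn": [[rx, ry, rz], ...], "delta_pos": [[dx, dy, dz], ...], "gripper": [gripper, ...]}. A call has 1 to 20 rows; each row shifts and turns the commanded pose from where the row before left it, along the tool's axes as they then stand; what a row does not reach is not made up. A row lasts 1/12 s, in which the tool goes at most 41.7 mm and 7.16 degrees, less where a joint would pass 70% of its speed; a pose out of reach is approached as far as the arm can. A call with a gripper value outside its range is refused whole. The fingers move at their own pace and stop on an object; "grip_force" is the grip in N (left out, the last holds). Time passes only in rows, so rows that do not move let the fingers close. It gives the time, the measured TCP pose, the force, the opening and the grip force at its end, in the units of the state.
- read_state(): the state, without advancing time (a new reading comes with each control period).
- vision.read_camera(name): name is "scene" or "top"; returns the picture (384x512x3 uint8, red, green, blue); there is no depth.
- vision.calibration(name): a dict with "vfov" (degrees; the focal length in pixels is half the picture's height over the tangent of half this angle, whatever the lens; pixels are square), "cx", "cy" (the principal point, pixels), "dist" ([k1, k2, p1, p2, k3] as OpenCV has them; the pictures are not rectified), "R" (3x3) and "t" (3): a world point X has camera coordinates R X + t. Camera axes: x right, y down, z forward; pixel columns grow to the right and rows downward; lengths in m; the calibration is good to about 2 mm. A picture is of the moment at which its call begins. calibration takes no time and is no camera call.
- ticket.finish_job(): hands the job in; it is judged then, once.
The state is a dict: "time": time; "q": joint angles; "joint_vel": joint speeds; "joint_torque": joint torques, N m; "tool_pos": TCP position; "tcp_rot": TCP orientation; "wrist_force": force on the tool from outside, world axes, zero at the start; "torque": the same for the moment, N m; "width": opening from 0.0 (shut) to 1.0 (fully open); "grip_force": force on a finger pad.
Only numpy, scipy, OpenCV 4.12 (cv2) and the standard library are available. Lean on these libraries where they do the work, as an engineer would, in place of code of your own. Each camera call takes 0.05 s, during which the arm holds its last target. There are 200 camera calls.

TASK

A track hub lies on the rests of the hub service stand, ready for its bearings to be adjusted. With a fingertip push the sprung tailstock up towards the hub, past its middle catch, and let it go, so that it comes back and is held by the stop pin at the middle (120 mm) setting with the hub's axle end standing in its channel. Only push: leave the hub lying on its rests, do not crush it between the two blocks, keep your fingers off the plunger knob, and leave the other things on the bench where they are.

Things in the scene. Friction and masses are not known exactly. Their poses are not given: they have to be found in the camera images.
- stand: Grey hub stand bolted to the bench. Along its y axis: sliding aluminium tailstock (-y end), two V rests with the hub (middle), fixed slotted headstock (+y end, inner face at y +64, top at z 100 mm). Origin on the bench below the middle of the rests, z up. The tailstock is pushed along +y. Base plate 12 mm thick, x -55 to +79, y -215 to +115 mm.
- push_face (a point): Point to push: middle of the tailstock's flat upright -y end face, 60 mm above the bench, moving with it; at (0, -194, 60) mm in the stand's frame when open. Face 76 mm wide, from 27 to 76 mm above the bench (two cheeks beside the 14 mm axle channel go on to 100). The tailstock is 84 mm long. Behind the face the base plate goes on 21 mm, then free bench.
- tailstock (a joint): Travel in m along the stand's +y: 0 open (spring rest), 0.070 at most. Spring back-force 2.5 N at 0, 4.6 N at 0.042; the slide is damped (60 N per m/s) and each rack tooth passing the stop pin adds 1 to 2 N. Let go, it returns to the last catch passed: 0.0195 (first), 0.0415 (middle, 120 mm hubs) or 0.0635 (last). The middle one drops in by 0.0435. From the first it can be pushed on.
- plunger: The stop pin: spring plunger 7 mm thick with a black knob 22 mm wide, upright in a bracket on the stand's +x side at mid length; knob top 92 mm above the bench. Origin at the pin's foot, (46, -10, 40.3) mm in the stand's frame when fully down; it rises up to 5 mm as a rack tooth passes under it. Not to be touched.
- hub: Loose aluminium track hub, 0.34 kg, on the V rests, its axle along the stand's y. Origin at the axle's middle, 85 mm above the bench; own y along the axle. 120 mm over the locknuts, axle 10 mm thick, 156 mm long, flanges 48 mm across. Its +y end stands in the headstock's channel; its -y end enters the tailstock's channel as that comes up.
- spanner: Loose flat steel cone spanner, 175 x 25 x 4 mm, lying beside the stand on its -x side. Origin at the middle of its underside.
- grease_tub: Loose white tub with a black lid, 64 mm across, 55 mm high, standing off the -x side of the stand towards the tailstock end. Origin at the middle of its underside.
- nut_dish: Loose square dark steel dish 85 x 85 x 22 mm with axle nuts in it, on the +x side of the stand towards the headstock. Origin at the middle of its underside.
- cog: Loose dark steel sprocket, 68 mm across, 9 mm high, lying flat on the +x side of the stand towards the tailstock. Origin at the middle of its underside.
- oil_bottle: Loose grey oil bottle with a thin spout, 48 mm across, 145 mm high, to the left on the bench. Origin at the middle of its underside.
- mug: Loose white mug, 82 mm across, 95 mm high, to the far left. Origin at the middle of its underside.
- mallet: Loose mallet with wooden handle, about 260 mm long, lying to the far right. Origin at the underside.
- valve_box: Loose cardboard box 110 x 80 x 45 mm, to the right. Origin at the middle of its underside.
- locknut (a point): Centre of the outer face of the hub's locknut on the tailstock side, on the axle line 85 mm above the bench, 60 mm to -y from the hub's middle. The tailstock's inner face meets it at a travel of 0.048 to 0.052; pushed on, the hub slides 2 to 6 mm along its rests to the headstock and all stops hard at about 0.054.
There are look-alikes about, which are no part of the job. There is more than one size of the hub; the one meant has the size given above.

How it is judged:
By the outcome, as a careful person would: the job done as asked, in the order asked, and still so for the second after the job is handed in, with the robot touching nothing.
It also fails if it takes over 35 s, if anything falls off the work surface, if the arm or the gripper's body presses on something with over 40 N, if the wrist force passes 120 N, or if a joint passes its speed limit or range.

## Working session

There is one attempt and no reset: what is moved stays moved. The work goes in short steps, Python scripts to look and compute and a tool call to move; the robot and the scene stay as the last step left them, time stands still between calls to the robot, and variables do not carry over. Pictures are saved under pics/ and viewed, at most 10 in all, crops included, and the job is handed in when it is done.

Besides the shell and the picture viewer there is one more tool, called after "Request:" by a JSON object that holds its "method" and its "body", one argument or row to a line. jog_arm: Moves the arm, as the interface text tells. Its arguments: {"type":"object","properties":{"turn":{"type":"array","items":{"type":"array","items":{"type":"number"}}},"delta_pos":{"type":"array","items":{"type":"array","items":{"type":"number"}}},"gripper":{"type":"array","items":{"type":"number"}},"grip_force":{"type":"number"}},"required":["turn","delta_pos","gripper"]}

```bash
mkdir -p pics; cat > h.py <<'E'
import numpy as np, cv2
from workcell import read_state, vision
def K(c):
    f=192/np.tan(np.radians(c["vfov"])/2); return np.array([[f,0,c["cx"]],[0,f,c["cy"]],[0,0,1.]])
def ray(n,uv):
    c=vision.calibration(n); p=cv2.undistortPoints(np.array([[uv]],float),K(c),np.array(c["dist"],float))[0,0]
    R=np.array(c["R"]);t=np.array(c["t"]); return -R.T@t, R.T@np.array([p[0],p[1],1])
def onz(n,uv,z):
    o,d=ray(n,uv); return o+d*(z-o[2])/d[2]
def proj(n,X):
    c=vision.calibration(n); R=np.array(c["R"],float)
    return cv2.projectPoints(np.array(X,float).reshape(-1,1,3),cv2.Rodrigues(R)[0],np.array(c["t"],float),K(c),np.array(c["dist"],float))[0][:,0]
E
python3 - <<'E'
from h import *
a=vision.read_camera("scene");b=vision.read_camera("top")
for n,i in(("scene",a),("top",b)):
    cv2.imwrite(f"pics/{n}0.png",cv2.resize(i[:,:,::-1],(768,576),interpolation=cv2.INTER_CUBIC)); cv2.imwrite(f"pics/raw_{n}.png",i[:,:,::-1])
    print(n,ray(n,(256,192)),vision.calibration(n)["dist"])
print(read_state())
E
```

```text
scene (array([ 1.07683135, -0.50805363,  0.60076627]), array([-0.62465175,  0.55781488, -0.54653555])) [-0.08244201  0.          0.          0.          0.        ]
top (array([ 0.36619473, -0.00451869,  1.14020808]), array([ 0.08693827, -0.01996538, -0.99621109])) [0.0231381 0.        0.        0.        0.       ]
{'time': 0.1, 'q': array([ 1.14008196e+00,  2.64710430e-01,  1.60526705e+00,  2.76065976e-05,
        1.27371270e+00, -3.69195145e-02]), 'joint_vel': array([-0.00033801, -0.00168481, -0.00098759, -0.00161718,  0.00010221,
       -0.00025944]), 'joint_torque': array([ 1.16105621e-03, -5.16710329e+01, -3.68589985e+01, -1.52385537e-04,
        6.33029224e-03,  8.14464101e-06]), 'tool_pos': array([0.25871624, 0.62271569, 0.23004856]), 'tcp_rot': array([-0.61449448, -3.08038572,  0.00319501]), 'wrist_force': array([-0.78340259,  0.38594373,  0.53934036]), 'torque': array([ 0.01329727,  0.03980801, -0.00035301]), 'grip_force': 0.0, 'width': 0.998224587673148}
```

View pics/scene0.png

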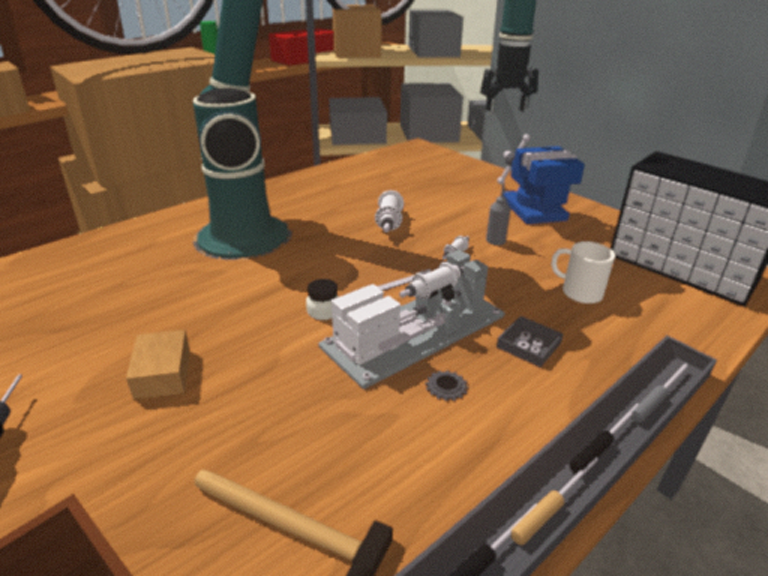

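View pics/top0.png

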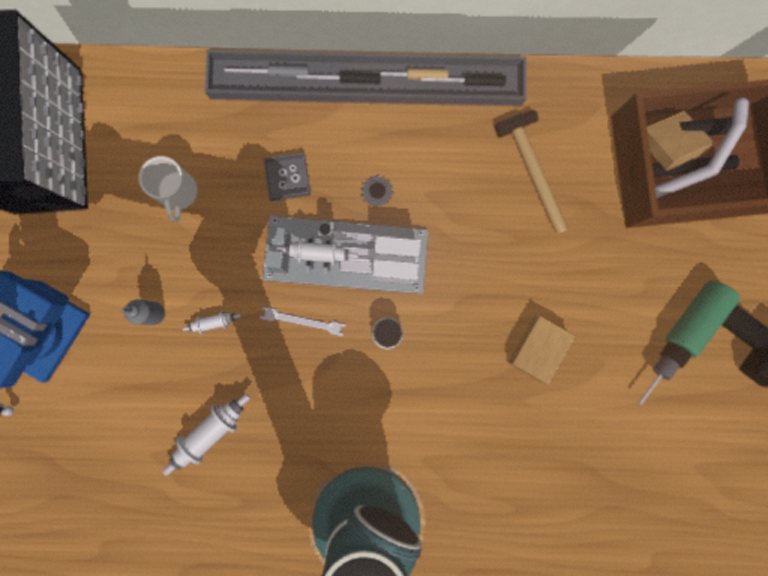

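The scene and top pictures (768x576) show the stand at top (345,255), with the tailstock at its right end at (400,257), the headstock at left (278,250) and the plunger knob at (325,228).

Hub candidates:
- Hub on the stand at top (318,252). This is the one meant.
- Small loose hub at (210,322).
- Large loose hub at (207,435).

Next is a close crop to check the choice, plus corner measurement.

```bash
python3 - <<'E'
from h import *
i=cv2.imread("pics/raw_top.png"); 
hsv=cv2.cvtColor(i,cv2.COLOR_BGR2HSV)
m=((hsv[...,1]<70)&(hsv[...,2]>60)).astype(np.uint8)
r=np.zeros_like(m); r[135:202,168:295]=m[135:202,168:295]
cs,_=cv2.findContours(r,0,2); c=max(cs,key=cv2.contourArea)
rect=cv2.minAreaRect(c); print(rect)
q=cv2.approxPolyDP(cv2.convexHull(c),4,True)[:,0]; print(q)
for p in q: print(p, onz("top",p+0.0,.012).round(4))
cr=cv2.resize(i[130:205,165:300],(800,444),interpolation=cv2.INTER_CUBIC); cv2.imwrite("pics/c1.png",cr)
E
```

```text
((230.0448455810547, 169.4620819091797), (107.46085357666016, 43.26669692993164), 4.763641834259033)
[[179 145]
 [284 153]
 [282 193]
 [176 186]]
[179 145] [0.6052 0.2135 0.012 ]
[284 153] [ 0.5873 -0.1112  0.012 ]
[282 193] [ 0.4633 -0.1067  0.012 ]
[176 186] [0.4778 0.2181 0.012 ]
```

View pics/c1.png

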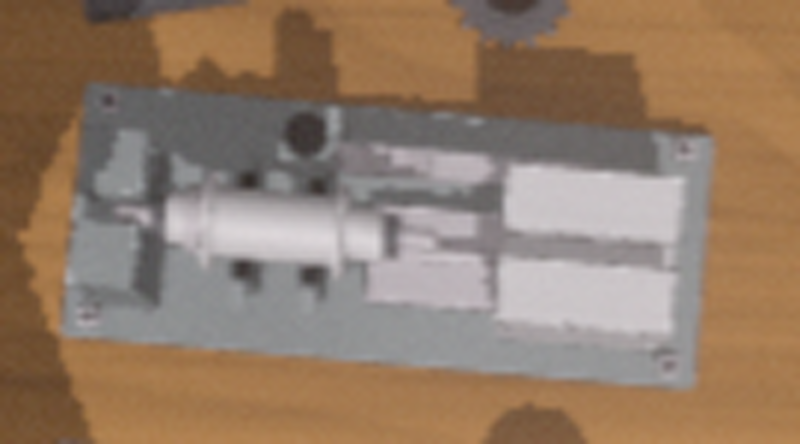

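The crop confirms the choice: the hub in the stand has two flanges, at crop (205,220) and (345,230). The tailstock cheeks end at crop (685,180) and (672,333), with free bench behind. I'll check the frame estimate against these, and turn and close the gripper at the same time.

Request:
{"method": "jog_arm", "body": {
  "turn": [
    [0,0,0.102],
    [0,0,0.102],
    [0,0,0.102],
    [0,0,0.102],
    [0,0,0.102],
    [0,0,0.102],
    [0,0,0.102],
    [0,0,0.102],
    [0,0,0.102],
    [0,0,0.102],
    [0,0,0.102],
    [0,0,0.102],
    [0,0,0]
  ],
  "delta_pos": [
    [0,0,0],
    [0,0,0],
    [0,0,0],
    [0,0,0],
    [0,0,0],
    [0,0,0],
    [0,0,0],
    [0,0,0],
    [0,0,0],
    [0,0,0],
    [0,0,0],
    [0,0,0],
    [0,0,0]
  ],
  "gripper": [0,0,0,0,0,0,0,0,0,0,0,0,0],
  "grip_force": 20
}}

```text
time: 1.18
tool_pos: [0.2588, 0.6229, 0.2305]
tcp_rot: [2.275, 2.165, -0.002]
wrist_force: [1.0, -0.7, 0.9]
width: -0.002
grip_force: 0.0
```

```bash
cat >> h.py <<'E'
from scipy.spatial.transform import Rotation as Ro
ey=np.array([.0499,.9988,0]);ex=np.array([.9988,-.0499,0]);O=np.array([.5239,.1039,0])
S=lambda x,y,z:O+x*ex+y*ey+np.array([0,0,z])
def instand(X): d=X-O; return np.array([d@ex,d@ey,X[2]])
E
python3 - <<'E'
from h import *
for p in((685,180),(672,333),(507,165),(497,318)):
    uv=(165+p[0]*135/800-.4,130+p[1]*75/444-.4); print("cheek",(instand(onz("top",uv,.1))*1e3).round(1))
uv=(165+305*135/800-.4,130+132*75/444-.4); print("knob",(instand(onz("top",uv,.092))*1e3).round(1))
P=[S(-.038,-.194,.1),S(.038,-.194,.1),S(-.055,-.215,.012),S(.079,-.215,.012),S(.079,.115,.012),S(-.038,-.11,.1)]
q=proj("scene",P)
i=cv2.imread("pics/raw_scene.png")
z=cv2.resize(i[150:260,205:345],(800,628),interpolation=cv2.INTER_CUBIC)[:600]
for u in q: cv2.circle(z,tuple(((u-[205,150]+.5)*800/140).astype(int)),4,(0,0,255),-1)
cv2.imwrite("pics/c2.png",z)
s=read_state(); R=Ro.from_rotvec(s["tcp_rot"]).as_matrix(); print(s["time"],s["tool_pos"],s["q"].round(3),s["width"]); print(R.round(4)); print("err yaw", np.degrees(np.arctan2(R[1,0],R[0,0]))-87.14)
print("delta tool", R.T@(S(0,-.245,.2)-s["tool_pos"]))
E
```

```text
cheek [  35.6 -194.7  100. ]
cheek [ -38.6 -193.3  100. ]
cheek [  36.7 -109.   100. ]
cheek [ -37.3 -109.5  100. ]
knob [ 47.3 -10.3  92. ]
1.1833 [0.2588207  0.62294476 0.23051448] [ 1.14   0.264  1.605 -0.     1.274  1.19 ] -0.0019004964113047546
[[ 4.940e-02  9.988e-01 -5.000e-04]
 [ 9.988e-01 -4.940e-02 -1.200e-03]
 [-1.200e-03 -5.000e-04 -1.000e+00]]
err yaw 0.025884876523349476
delta tool [-0.75027638  0.29032291  0.03129462]
```

View pics/c2.png

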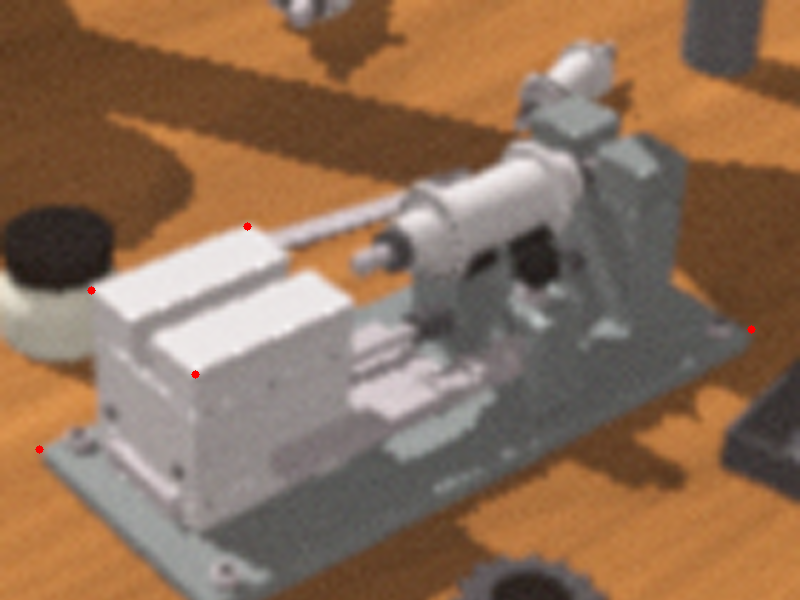

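The projected points match the tailstock corners at crop (92,290), (195,375) and (247,227) to within about 1–2 mm, so the frame is good. Moving behind the push face.

Request:
{"method": "jog_arm", "body": {
  "turn": [
    [0,0,0],
    [0,0,0],
    [0,0,0],
    [0,0,0],
    [0,0,0],
    [0,0,0],
    [0,0,0],
    [0,0,0],
    [0,0,0],
    [0,0,0],
    [0,0,0],
    [0,0,0],
    [0,0,0],
    [0,0,0],
    [0,0,0],
    [0,0,0],
    [0,0,0],
    [0,0,0],
    [0,0,0],
    [0,0,0]
  ],
  "delta_pos": [
    [-0.02,0.008,0],
    [-0.036,0.014,0],
    [-0.036,0.014,0],
    [-0.036,0.014,0],
    [-0.036,0.014,0],
    [-0.036,0.014,0],
    [-0.036,0.014,0],
    [-0.036,0.014,0],
    [-0.036,0.014,0],
    [-0.036,0.014,0],
    [-0.036,0.014,0],
    [-0.036,0.014,0],
    [-0.036,0.014,0],
    [-0.036,0.014,0],
    [-0.036,0.014,0],
    [-0.036,0.014,0],
    [-0.036,0.014,0],
    [-0.036,0.014,0],
    [-0.036,0.014,0],
    [-0.036,0.014,0]
  ],
  "gripper": [0,0,0,0,0,0,0,0,0,0,0,0,0,0,0,0,0,0,0,0]
}}

```text
time: 2.85
tool_pos: [0.4996, -0.0947, 0.2312]
tcp_rot: [-2.27, -2.172, -0.0]
wrist_force: [0.4, 2.6, 0.5]
width: -0.002
grip_force: 0.0
```

Request:
{"method": "jog_arm", "body": {
  "turn": [
    [0,0,0],
    [0,0,0],
    [0,0,0],
    [0,0,0]
  ],
  "delta_pos": [
    [-0.03,0.008,0],
    [-0.016,0.008,0],
    [0,0,0],
    [0,0,0]
  ],
  "gripper": [0,0,0,0]
}}

```text
time: 3.18
tool_pos: [0.5132, -0.1401, 0.2308]
tcp_rot: [-2.272, -2.168, 0.0]
wrist_force: [0.8, -0.8, -0.1]
width: -0.001
grip_force: 0.0
```

```bash
cat > st.py <<'E'
from h import *
s=read_state(); R=Ro.from_rotvec(s["tcp_rot"]).as_matrix(); print(s["time"],(instand(s["tool_pos"])*1e3).round(1),s["wrist_force"].round(1), R[:,0].round(3),R[:,2].round(3),s["q"].round(2))
E
python3 st.py
```

```text
3.1833 [   1.5 -244.2  230.8] [ 0.8 -0.8 -0.1] [0.047 0.999 0.001] [-0.001  0.001 -1.   ] [-0.31 -0.01  1.91  0.    1.24 -0.27]
```

Request:
{"method": "jog_arm", "body": {
  "turn": [
    [0,0,0],
    [0,0,0],
    [0,0,0],
    [0,0,0],
    [0,0,0],
    [0,0,0],
    [0,0,0],
    [0,0,0],
    [0,0,0]
  ],
  "delta_pos": [
    [0,-0.001,0.02],
    [0,-0.001,0.03],
    [0,0,0.03],
    [0,0,0.03],
    [0,0,0.03],
    [0,0,0.025],
    [0,0,0.015],
    [0,0,0],
    [0,0,0]
  ],
  "gripper": [0,0,0,0,0,0,0,0,0]
}}

```text
time: 3.93
tool_pos: [0.5102, -0.1378, 0.0505]
tcp_rot: [-2.269, -2.169, 0.002]
wrist_force: [-0.0, 0.2, 0.3]
width: -0.001
grip_force: 0.0
```

Request:
{"method": "jog_arm", "body": {
  "turn": [
    [0,0,0],
    [0,0,0],
    [0,0,0],
    [0,0,0],
    [0,0,0],
    [0,0,0],
    [0,0,0],
    [0,0,0],
    [0,0,0],
    [0,0,0]
  ],
  "delta_pos": [
    [0.008,0,0],
    [0.008,0,0],
    [0.008,0,0],
    [0.004,0,0],
    [0.002,0,0],
    [0.002,0,0],
    [0.002,0,0],
    [0.002,0,0],
    [0,0,0],
    [0,0,0]
  ],
  "gripper": [0,0,0,0,0,0,0,0,0,0]
}}

```text
time: 4.77
tool_pos: [0.513, -0.1035, 0.0512]
tcp_rot: [-2.273, -2.169, 0.0]
wrist_force: [-0.7, 0.3, 0.5]
width: 0.004
grip_force: 0.0
```

```bash
python3 st.py
```

```text
4.7667 [  -0.5 -207.7   51.2] [-0.7  0.3  0.5] [ 0.047  0.999 -0.   ] [-0. -0. -1.] [-0.25  0.17  2.09 -0.    0.89 -0.2 ]
```

Request:
{"method": "jog_arm", "body": {
  "turn": [
    [0,0,0],
    [0,0,0],
    [0,0,0]
  ],
  "delta_pos": [
    [0.002,0,0],
    [0,0,0],
    [0,0,0]
  ],
  "gripper": [0,0,0]
}}

```text
time: 5.02
tool_pos: [0.5132, -0.1018, 0.0512]
tcp_rot: [2.273, 2.168, -0.001]
wrist_force: [-0.4, -3.1, -1.1]
width: -0.003
grip_force: 0.0
```

Request:
{"method": "jog_arm", "body": {
  "turn": [
    [0,0,0],
    [0,0,0],
    [0,0,0]
  ],
  "delta_pos": [
    [0.002,0,0],
    [0,0,0],
    [0,0,0]
  ],
  "gripper": [0,0,0]
}}

```text
time: 5.27
tool_pos: [0.5134, -0.0996, 0.0513]
tcp_rot: [2.273, 2.168, -0.0]
wrist_force: [-0.2, -2.8, -0.0]
width: -0.001
grip_force: 0.0
```

Request:
{"method": "jog_arm", "body": {
  "turn": [
    [0,0,0],
    [0,0,0],
    [0,0,0]
  ],
  "delta_pos": [
    [0.002,0,0],
    [0,0,0],
    [0,0,0]
  ],
  "gripper": [0,0,0]
}}

```text
time: 5.52
tool_pos: [0.5135, -0.0974, 0.0513]
tcp_rot: [2.273, 2.169, 0.0]
wrist_force: [0.5, -3.2, -0.5]
width: -0.001
grip_force: 0.0
```

Request:
{"method": "jog_arm", "body": {
  "turn": [
    [0,0,0],
    [0,0,0],
    [0,0,0]
  ],
  "delta_pos": [
    [0.002,0,0],
    [0,0,0],
    [0,0,0]
  ],
  "gripper": [0,0,0]
}}

```text
time: 5.77
tool_pos: [0.5136, -0.0954, 0.0513]
tcp_rot: [2.273, 2.169, 0.0]
wrist_force: [-0.3, -3.3, -1.1]
width: -0.001
grip_force: 0.0
```

```bash
python3 st.py
```

```text
5.7667 [  -0.3 -199.6   51.3] [-0.3 -3.3 -1.1] [ 0.047  0.999 -0.   ] [ 0. -0. -1.] [-0.23  0.16  2.09  0.    0.89 -0.18]
```

Request:
{"method": "jog_arm", "body": {
  "turn": [
    [0,0,0],
    [0,0,0],
    [0,0,0],
    [0,0,0],
    [0,0,0],
    [0,0,0],
    [0,0,0],
    [0,0,0],
    [0,0,0],
    [0,0,0],
    [0,0,0],
    [0,0,0],
    [0,0,0],
    [0,0,0],
    [0,0,0],
    [0,0,0],
    [0,0,0],
    [0,0,0]
  ],
  "delta_pos": [
    [0.002,0,0],
    [0.002,0,0],
    [0.002,0,0],
    [0.002,0,0],
    [0.002,0,0],
    [0.002,0,0],
    [0.002,0,0],
    [0.002,0,0],
    [0.002,0,0],
    [0.002,0,0],
    [0.002,0,0],
    [0.002,0,0],
    [0.002,0,0],
    [0.002,0,0],
    [0.002,0,0],
    [0.002,0,0],
    [0,0,0],
    [0,0,0]
  ],
  "gripper": [0,0,0,0,0,0,0,0,0,0,0,0,0,0,0,0,0,0]
}}

```text
time: 7.27
tool_pos: [0.5152, -0.0632, 0.0515]
tcp_rot: [-2.273, -2.169, -0.001]
wrist_force: [0.2, -2.3, 0.8]
width: -0.001
grip_force: 0.0
```

Request:
{"method": "jog_arm", "body": {
  "turn": [
    [0,0,0],
    [0,0,0],
    [0,0,0]
  ],
  "delta_pos": [
    [0.001,0,0],
    [0,0,0],
    [0,0,0]
  ],
  "gripper": [0,0,0]
}}

```text
time: 7.52
tool_pos: [0.5152, -0.0624, 0.0515]
tcp_rot: [2.273, 2.169, 0.001]
wrist_force: [0.0, -2.5, 0.5]
width: -0.001
grip_force: 0.0
```

Request:
{"method": "jog_arm", "body": {
  "turn": [
    [0,0,0],
    [0,0,0],
    [0,0,0]
  ],
  "delta_pos": [
    [0.001,0,0],
    [0,0,0],
    [0,0,0]
  ],
  "gripper": [0,0,0]
}}

```text
time: 7.77
tool_pos: [0.5151, -0.0611, 0.0513]
tcp_rot: [-2.273, -2.168, -0.001]
wrist_force: [0.1, -2.7, 1.1]
width: -0.0
grip_force: 0.0
```

Request:
{"method": "jog_arm", "body": {
  "turn": [
    [0,0,0],
    [0,0,0],
    [0,0,0]
  ],
  "delta_pos": [
    [0.001,0,0],
    [0,0,0],
    [0,0,0]
  ],
  "gripper": [0,0,0]
}}

```text
time: 8.02
tool_pos: [0.5151, -0.0606, 0.0513]
tcp_rot: [2.273, 2.169, -0.0]
wrist_force: [-0.6, -3.8, 0.3]
width: -0.002
grip_force: 0.0
```

```bash
python3 st.py; python3 - <<'E'
from h import *
i=vision.read_camera("top")[:,:,::-1]; j=vision.read_camera("scene")[:,:,::-1]
a=cv2.resize(i[135:200,170:295],(800,416),interpolation=cv2.INTER_CUBIC)
cv2.imwrite("pics/d1.png",a); cv2.imwrite("pics/d2.png",cv2.resize(j[130:260,205:345],(646,600),interpolation=cv2.INTER_CUBIC))
E
```

```text
8.0167 [  -0.6 -164.7   51.3] [-0.6 -3.8  0.3] [ 0.047  0.999 -0.   ] [-0. -0. -1.] [-0.16  0.16  2.1  -0.    0.89 -0.12]
```

View pics/d2.png

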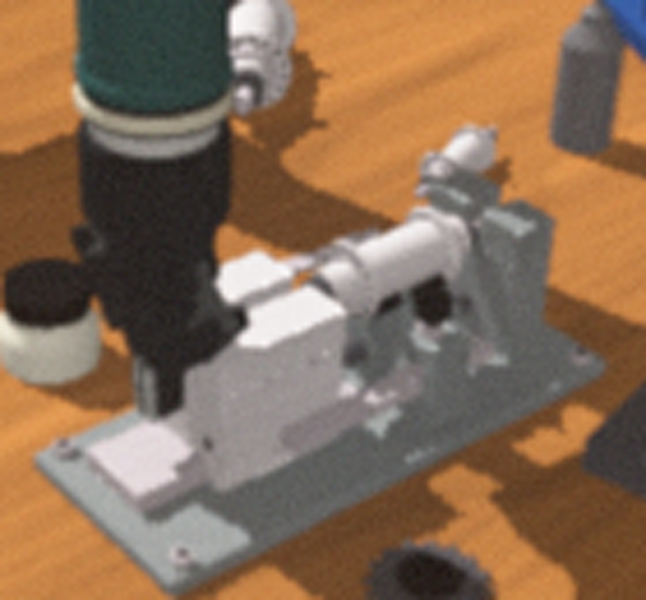

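The scene crop shows the fingers against the tailstock's rear face at (190,400). The hub lies on its rests and its axle end is entering the channel at (310,285). Estimated travel is about 42 mm, so I'll go on 3 mm in small steps.

Request:
{"method": "jog_arm", "body": {
  "turn": [
    [0,0,0],
    [0,0,0],
    [0,0,0]
  ],
  "delta_pos": [
    [0.001,0,0],
    [0,0,0],
    [0,0,0]
  ],
  "gripper": [0,0,0]
}}

```text
time: 8.37
tool_pos: [0.5152, -0.0597, 0.0513]
tcp_rot: [2.273, 2.168, -0.0]
wrist_force: [-0.7, -5.9, 0.4]
width: -0.001
grip_force: 0.0
```

Request:
{"method": "jog_arm", "body": {
  "turn": [
    [0,0,0],
    [0,0,0],
    [0,0,0]
  ],
  "delta_pos": [
    [0.001,0,0],
    [0,0,0],
    [0,0,0]
  ],
  "gripper": [0,0,0]
}}

```text
time: 8.62
tool_pos: [0.5152, -0.0587, 0.0513]
tcp_rot: [2.273, 2.169, -0.0]
wrist_force: [0.3, -5.2, -0.0]
width: -0.002
grip_force: 0.0
```

Request:
{"method": "jog_arm", "body": {
  "turn": [
    [0,0,0],
    [0,0,0],
    [0,0,0]
  ],
  "delta_pos": [
    [0.001,0,0],
    [0,0,0],
    [0,0,0]
  ],
  "gripper": [0,0,0]
}}

```text
time: 8.87
tool_pos: [0.5152, -0.0577, 0.0512]
tcp_rot: [2.273, 2.169, -0.0]
wrist_force: [-0.6, -5.1, 0.0]
width: 0.001
grip_force: 0.0
```

```bash
python3 st.py
```

```text
8.8667 [  -0.6 -161.8   51.2] [-0.6 -5.1  0. ] [ 0.047  0.999 -0.   ] [-0. -0. -1.] [-0.16  0.16  2.1  -0.    0.89 -0.11]
```

Force dipped while the tooth passed and then rose to the spring value, so the pin is in. I'll let go gently and back off.

Request:
{"method": "jog_arm", "body": {
  "turn": [
    [0,0,0],
    [0,0,0],
    [0,0,0],
    [0,0,0],
    [0,0,0],
    [0,0,0],
    [0,0,0],
    [0,0,0],
    [0,0,0],
    [0,0,0]
  ],
  "delta_pos": [
    [-0.001,0,0],
    [-0.001,0,0],
    [-0.001,0,0],
    [-0.001,0,0],
    [-0.001,0,0],
    [-0.002,0,0],
    [-0.01,0,0],
    [-0.02,0,0],
    [-0.02,0,0],
    [-0.02,0,0]
  ],
  "gripper": [0,0,0,0,0,0,0,0,0,0]
}}

```text
time: 9.7
tool_pos: [0.5114, -0.1353, 0.0512]
tcp_rot: [-2.272, -2.169, 0.0]
wrist_force: [0.1, 0.6, -0.2]
width: -0.003
grip_force: 0.0
```

Request:
{"method": "jog_arm", "body": {
  "turn": [
    [0,0,0],
    [0,0,0],
    [0,0,0],
    [0,0,0],
    [0,0,0],
    [0,0,0],
    [0,0,0],
    [0,0,0],
    [0,0,0]
  ],
  "delta_pos": [
    [-0.02,0,0],
    [-0.01,0,-0.02],
    [-0.01,0,-0.03],
    [0,0,-0.03],
    [0,0,-0.03],
    [0,0,-0.03],
    [0,0,-0.02],
    [0,0,0],
    [0,0,0]
  ],
  "gripper": [0,0,0,0,0,0,0,0,0]
}}

```text
time: 10.45
tool_pos: [0.5106, -0.1751, 0.2129]
tcp_rot: [2.271, 2.166, 0.002]
wrist_force: [0.8, 0.5, -1.0]
width: -0.001
grip_force: 0.0
```

```bash
python3 st.py; python3 - <<'E'
from h import *
i=vision.read_camera("top")[:,:,::-1]; j=vision.read_camera("scene")[:,:,::-1]
a=cv2.resize(i[130:205,165:300],(800,444),interpolation=cv2.INTER_CUBIC)
z=cv2.resize(j[150:255,205:345],(800,600),interpolation=cv2.INTER_CUBIC)
for t,c in((.0195,(255,0,0)),(.0415,(0,0,255))):
  for P in(S(.038,-.194+t,.1),S(-.038,-.11+t,.1),S(.038,-.194+t,.03)):
    u=proj("scene",P)[0]; cv2.circle(z,tuple(((u-[205,150]+.5)*800/140).astype(int)),4,c,-1)
  for x in(-.025,.025):
   for y in(-.194,-.11):
    u=proj("top",S(x,y+t,.1))[0]; cv2.circle(a,tuple(((u-[165,130]+.5)*800/135).astype(int)),3,c,-1)
cv2.imwrite("pics/e1.png",a); cv2.imwrite("pics/e2.png",z)
E
```

```text
10.45 [   0.7 -279.3  212.9] [ 0.8  0.5 -1. ] [ 0.047  0.999 -0.001] [ 0.003 -0.001 -1.   ] [-0.38  0.02  1.92  0.    1.2  -0.33]
```

View pics/e1.png

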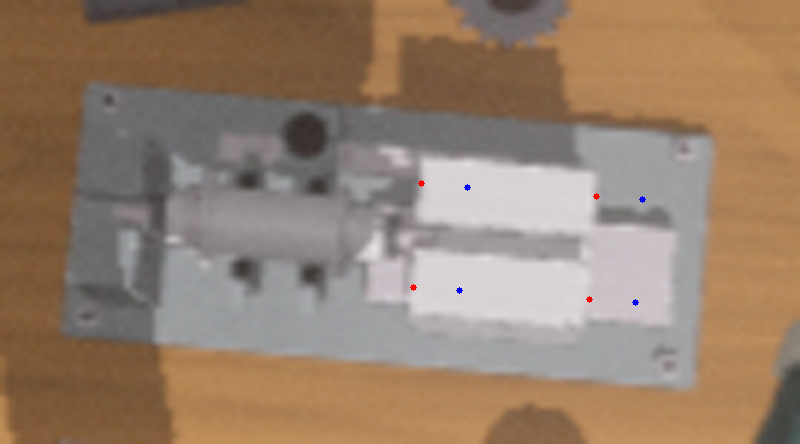

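View pics/e2.png

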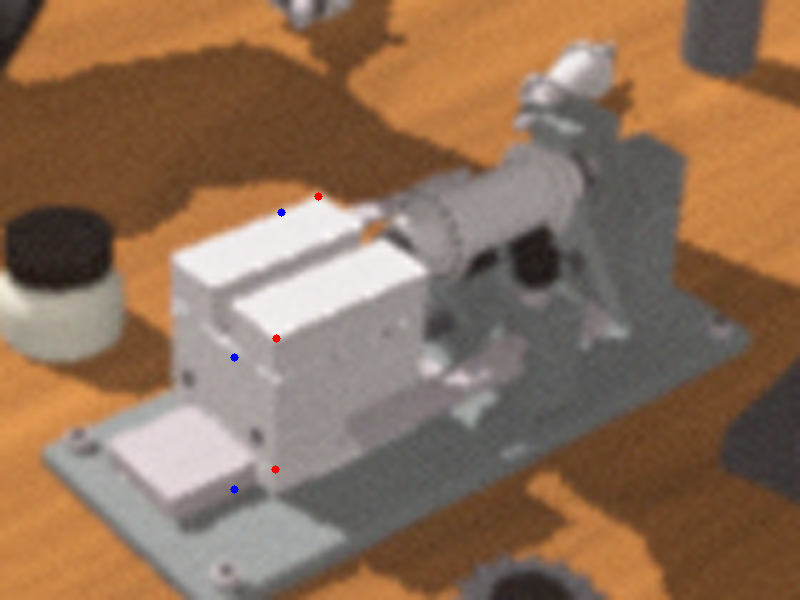

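Both crops show the tailstock ends on the red marks for the middle (41.5 mm) setting, at top crop (596,197) and (421,184). The hub is still on its rests with its axle end in the channel, and the cog, tub and dish beside the stand have not moved. The robot is clear.

```bash
python3 -c "
from workcell import ticket; print(ticket.finish_job())"
```

```text
the job is handed in; nothing more can be done
None
```

The tailstock is held by the stop pin at the middle (120 mm) setting with the hub's axle end in its channel; the hub still lies on its rests, the arm is clear, and the job is handed in at about 10.5 s.

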